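Put the sample containers into the holders that fit them

ROBOT

A 7-joint arm with a two-finger parallel gripper is mounted at the origin on the work surface; the furniture and walls round the work are solid. World frame = base frame: x ahead of the robot, y to its left, z up, the work surface at z = 0. Lengths are in mm, angles in rad, forces in N, time in s.
With the tool pointing down it reaches from about 350 to 775 mm from the base axis. Payload 3.1 kg.
Tool frame: the origin (TCP) lies on the centre line of the jaws, within the pads' length; the fingertips stand 11 mm ahead of it and the grasp point (between the pads) lies 8 mm behind it; z points along the fingers, y is the line along which they close (so a half turn about z gives the same grasp; the last joint's range is limited). The gripper opens to 85 mm and grips with 20 to 120 N. Pads are 22 mm wide; open, the fingers measure 114 mm over their backs; the gripper's body (76 mm by 85 mm) begins 54 mm behind the grasp point. The pads swing forward as they close: fully open they stand 13 mm farther back than shut.
Start: joints at [1.21, 0.311, 0.014, 1.512, -0.004, 1.319, -0.027], TCP at [172.418, -522.292, 242.304] pointing down, gripper open.
Joint ranges: [-2.7, 2.7], [-0.3, 1.91], [-1.27, 1.3], [0.12, 2.57], [-1.44, 4.58], [0.2, 2.03], [-3.05, 3.05]. Speed limits (rad/s): [2.79, 2.79, 3.14, 3.14, 3.14, 3.14, 3.14].

INTERFACE

Orientations are given as [roll, pitch, yaw] about the fixed x, y, z axes, in that order (R = Rz(yaw) Ry(pitch) Rx(roll)).
In Python, from workcell import arm, imaging, workorder, models gives the robot as it stands. The module is installed in compiled form; this text tells all that it offers.
- The arm moves only by the tool arm_command, never from a script. Its argument "rows" is text: rows parted by semicolons, each of 6 numbers parted by spaces: the shift along the tool's x, y, z in mm, then the turn, a rotation vector about the tool's x, y, z in rad. A call has 1 to 8 rows; each row is the pose to reach, as a shift and turn from the pose commanded when the call began, along the tool's axes at that moment; what a row does not reach only later rows make up. A row lasts 1/8 s, in which the tool goes at most 62.5 mm and 10.7 degrees, less where a joint would pass 70% of its speed; a pose out of reach is approached as far as the arm can. A call with a gripper value outside its range is refused whole. "jaw" is the opening, from 0 (shut) to 1 (fully open), set as the call begins (left out, the last holds). The fingers move at their own pace and stop on an object; the grip force is fixed at half the most. Time passes only in rows, so rows that repeat a pose let the fingers close. It gives the time, the measured TCP pose, the force, the opening and the grip force at its end, in the units of the state.
- arm.state(): the state, without advancing time (a new reading comes with each control period).
- imaging.snapshot(name): name is "scene" or "top" or "wrist"; returns (picture, depth): 480x640x3 uint8, red, green, blue; 480x640 float32, mm along the optical axis (not along the pixel's ray), 0 where there is no reading.
- imaging.camera_info(name): a dict with "fx", "fy", "cx", "cy" (pixels), "R" (3x3) and "t" (3): a world point X has camera coordinates R X + t; the wrist camera has in their place "T_tool_cam" (4x4, takes a point from camera to tool coordinates, whose origin is the TCP and whose axes are the flange's). Camera axes: x right, y down, z forward; pixel columns grow to the right and rows downward; lengths in mm; the calibration is good to about 2 mm. The wrist camera is an equidistant fisheye: a pixel r from the principal point sees the ray r / f radians off the axis. A picture is of the moment at which its call begins: read the wrist's pose just before it. camera_info takes no time and is no camera call.
- workorder.finish_job(): hands the job in; it is judged then, once.
Trained networks look in the newest picture that a camera, given by its name, has taken for a name from the list of things; names that differ only in an ending like _2 or _b are one class to them, and where a whole thing is asked for, a point or a joint stands for the part that bears it (a point fixed in the world has none). Each returns a list of dicts, best first, with "score" (0 to 1); they miss things now and then, are a little off and sometimes report something else, mostly with a low value. They report only what shows in the picture. A call takes as long as a camera call. They do not tell look-alikes from the thing itself.
- models.recognise(target, camera): "centre" ([column, row] in pixels, amid what is visible of it).
- models.regions_of(target, camera): "pixels" (480x640 bool, what is visible of it) and "centre" ([column, row] in pixels, amid what is visible of it).
The state is a dict: "time_s": time; "qpos": joint angles; "qvel": joint speeds; "joint_efforts": joint torques, N m; "position": TCP position; "tcp_rot": TCP orientation; "contact_force": force on the tool from outside, world axes, zero at the start; "ft_torque": the same for the moment, N m; "opening": finger opening in mm; "gripper_force": force on a finger pad.
Only numpy, scipy, OpenCV 4.12 (cv2) and the standard library are available. Lean on these libraries where they do the work, as an engineer would, in place of code of your own. Each camera call takes 0.05 s, during which the arm holds its last target. There are 200 camera calls.

TASK

The jar, the beaker and the vial have been put in the wrong holder blocks, and would slide about when the ship rolls. Move each into the block whose pocket fits it (jar in the large one, beaker in the medium one, vial in the small one) so that it stands upright on the pocket's floor; every block is occupied, so set something aside on a free patch of bench on the way. Keep the containers upright all the time, and do not disturb the dropper bottle, the petri dish and the tally counter.

Things in the scene. Friction and masses are not known exactly. Their poses are not given: they have to be found in the camera images.
- jar: Wide white specimen jar with a beige screw cap, closed, the largest of the three containers: round, 66 mm across, 103 mm tall, about 0.12 kg; straight-sided up to 98 mm. Origin: centre of its underside, z up through its top. Grip it in its upper third if the gripper is shallow. At the start it stands upright on top of the small holder block, over the pocket that is too small for it.
- beaker: Small open beige beaker with thin rings round it, tapered: about 52 mm across at the foot and 67 mm at the rim, about 62 mm across at 40 mm height; 62 mm tall, about 0.05 kg. Origin: centre of its underside, z up through its top. At the start it stands in the pocket of the large holder block.
- vial: Slim pale, translucent sample vial with a white screw cap, closed: round, 27 mm across, 58 mm tall (cap from 44 mm up), about 0.03 kg. Origin: centre of its underside, z up through its top. At the start it stands in the pocket of the medium holder block.
- holder_large: A grey plastic block fixed to the bench, square, 108 x 108 mm and 20 mm high, with a small screw head in each top corner and one round pocket in the middle of its top: 82 mm across, 12 mm deep, rim bevelled 2 mm. Origin: centre of the block's underside on the bench; z up, x and y along its sides; the pocket's floor is 8 mm and the block's top 20 mm above the origin. The jar belongs here.
- holder_medium: A grey plastic block fixed to the bench, square, 94 x 94 mm and 20 mm high, with a small screw head in each top corner and one round pocket in the middle of its top: 66 mm across, 12 mm deep, rim bevelled 2 mm. Origin: centre of the block's underside on the bench; z up, x and y along its sides; the pocket's floor is 8 mm and the block's top 20 mm above the origin. The beaker belongs here.
- holder_small: A grey plastic block fixed to the bench, square, 72 x 72 mm and 20 mm high, with a small screw head in each top corner and one round pocket in the middle of its top: 41 mm across, 12 mm deep, rim bevelled 2 mm. Origin: centre of the block's underside on the bench; z up, x and y along its sides; the pocket's floor is 8 mm and the block's top 20 mm above the origin. The vial belongs here.
- dropper: Bystander: small amber glass dropper bottle with a black dropper cap, standing on the bench, 34 mm across, 102 mm tall. Loose. Origin: centre of its underside. Leave it where it is.
- dish: Bystander: flat pale, translucent petri dish lying on the bench, round, 90 mm across, 16 mm tall. Loose. Origin: centre of its underside. Leave it where it is.
- counter: Bystander: small hand tally counter lying on the bench, 56 x 68 mm, 22 mm tall. Loose. Origin: centre of its underside. Leave it where it is. (A container set aside may stand anywhere on the bench that is clear: from x = 0.42 to 0.66 and y = -0.22 to 0.34 the bench carries nothing but the things listed here.)
There are look-alikes about, which are no part of the job. Of the things shaped like the vial, the white one is meant. Leave any green look-alike of the jar alone.

How it is judged:
By the outcome, as a careful person would: the job done as asked, in the order asked, and still so for the second after the job is handed in, with the robot touching nothing.
It also fails if it takes over 125 s, if anything falls off the work surface, if the arm or the gripper's body presses on something with over 40 N, if the wrist force passes 120 N, or if a joint passes its speed limit or range.

## Working session

There is one attempt and no reset: what is moved stays moved. The work goes in short steps, Python scripts to look and compute and a tool call to move; the robot and the scene stay as the last step left them, time stands still between calls to the robot, and variables do not carry over. Pictures are saved under pics/ and viewed, at most 14 in all, crops included, and the job is handed in when it is done.

Besides the shell and the picture viewer there is one more tool, called after "Call:" in YAML: its name, and indented under it one key for each argument. arm_command: Moves the arm, as the interface text tells. Its arguments: {"type":"object","properties":{"rows":{"type":"string"},"jaw":{"type":"number"}},"required":["rows"]}

```bash
mkdir -p pics; ls; python3 - <<'E'
from workcell import arm, imaging, models
import cv2,numpy as np
print(arm.state())
for n in("scene","top"):
    p,d=imaging.snapshot(n); cv2.imwrite(f"pics/{n}0.png",p[:,:,::-1]); np.savez(f"{n}0.npz",p=p,d=d)
    print(n,imaging.camera_info(n))
print(imaging.camera_info("wrist"))
E
```

```text
pics
{'time_s': 0.0, 'qpos': array([ 1.21033495,  0.31170462,  0.01396843,  1.51311255, -0.00442067,
        1.31916504, -0.02716743]), 'qvel': array([ 4.96057357e-04,  1.06334289e-03,  2.34118948e-04,  1.59677618e-06,
        7.27290206e-04, -1.00963828e-03, -3.16953278e-04]), 'joint_efforts': array([ 1.50291589e-04, -3.79920316e+01,  1.46124051e-01, -2.30591851e+01,
        1.22566056e-02,  1.36826755e-02, -5.60383739e-06]), 'position': array([ 172.1701027 , -521.60193347,  241.21011133]), 'tcp_rot': array([-3.13923497e+00,  6.89636836e-05,  3.18887844e-01]), 'contact_force': array([ 0.24920506,  0.19567603, -0.29296614]), 'ft_torque': array([0.0027557 , 0.00239856, 0.00170383]), 'gripper_force': 0.0, 'opening': 85.00734786183831}
scene {'fx': 549.3554788387194, 'fy': 549.3554788387194, 'cx': 324.1786699404386, 'cy': 236.3155304285051, 'R': array([[-0.60526112, -0.79585096, -0.01674023],
       [-0.51749546,  0.40937139, -0.75140769],
       [ 0.6048615 , -0.44613486, -0.65962584]]), 't': array([375.09931884, 241.55907604, 871.48724615])}
top {'fx': 489.03624638846685, 'fy': 489.03624638846685, 'cx': 320.4908689609232, 'cy': 238.86252810198056, 'R': array([[ 0.06871168, -0.99762853,  0.0040024 ],
       [-0.97246658, -0.06787307, -0.22293944],
       [ 0.2226824 ,  0.01142634, -0.97482408]]), 't': array([  67.10533802,  495.42777831, 1112.1281567 ])}
{'fx': 371.64829954431775, 'fy': 371.64829954431775, 'cx': 318.11159083671475, 'cy': 237.5805772385125, 'T_tool_cam': array([[-3.87462315e-04, -9.66073407e-01, -2.58267344e-01,
         6.46587984e+01],
       [ 9.99999658e-01, -1.85451864e-04, -8.06536609e-04,
        -5.53381386e-02],
       [ 7.31277410e-04, -2.58267569e-01,  9.66073149e-01,
        -1.32834728e+02],
       [ 0.00000000e+00,  0.00000000e+00,  0.00000000e+00,
         1.00000000e+00]])}
```

View pics/scene0.png

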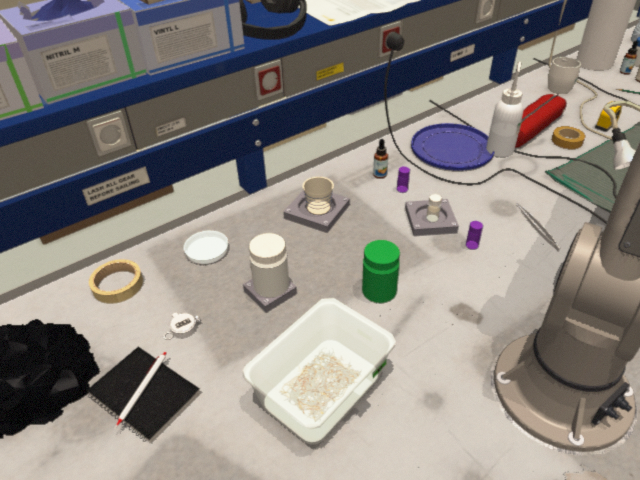

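View pics/top0.png

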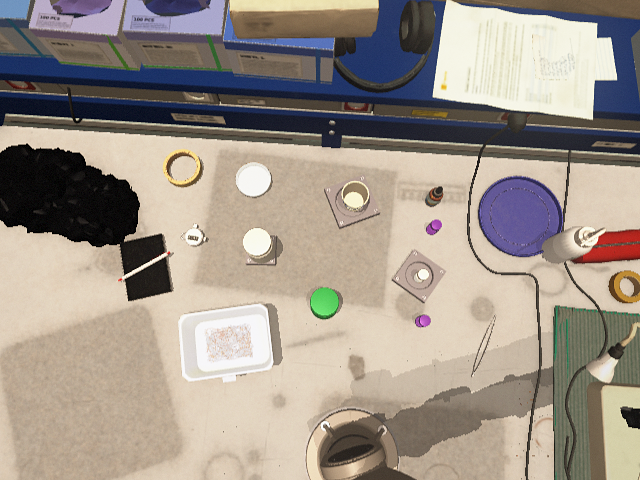

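The top view shows the jar at (257,243), the beaker at (355,195) and the vial at (424,275), each on a grey block. The distractors are a green jar at (325,302) and purple vials at (434,227) and (423,320). The bystanders are the dropper at (435,195), the dish at (253,180) and the counter at (193,236).

```bash
cat > h.py <<'E'
from workcell import arm, imaging, models
import cv2,numpy as np
def world(n,d):
    c=imaging.camera_info(n); v,u=np.mgrid[:480,:640]
    P=np.stack([(u-c["cx"])/c["fx"]*d,(v-c["cy"])/c["fy"]*d,d],-1)
    return (P-c["t"])@c["R"]
def ray_z(n,uv,z):
    c=imaging.camera_info(n); uv=np.atleast_2d(uv)
    r=np.c_[(uv[:,0]-c["cx"])/c["fx"],(uv[:,1]-c["cy"])/c["fy"],np.ones(len(uv))]@c["R"]
    o=-c["R"].T@c["t"]; return o+r*((z-o[2])/r[:,2])[:,None]
def circ(xy):
    A=np.c_[2*xy,np.ones(len(xy))]; s=np.linalg.lstsq(A,(xy**2).sum(1),rcond=None)[0]
    return s[0],s[1],np.sqrt(s[2]+s[0]**2+s[1]**2)
E
python3 - <<'E'
from h import *
for n in("top","scene"):
    p,d=imaging.snapshot(n); W=world(n,d); np.savez(n+"0.npz",p=p,d=d,W=W)
    b=W[(d>0)&(abs(W[...,2])<8)&(W[...,0]>350)&(W[...,0]<650)&(abs(W[...,1])<250)]; print(n,"bench z",np.median(b[:,2]))
    for t in "jar beaker vial holder_large holder_medium holder_small dropper dish counter".split():
        for r in models.regions_of(t,n)[:4]:
            if r["score"]<.2: continue
            w=W[r["pixels"]&(d>0)]
            if len(w)<5: continue
            zt=np.percentile(w[:,2],97); top=w[abs(w[:,2]-zt)<5]
            (c,s,a)=cv2.minAreaRect(top[:,:2].astype(np.float32))
            print(n,t,round(r["score"],2),np.round(r["centre"]),"ztop",round(zt,1),"rect",np.round(c,1),np.round(s,1),round(a,1),"rgb",np.median(p[r["pixels"]],0))
E
```

```text
top bench z 1.7616918783292304
top jar 0.8 [323. 302.] ztop 108.6 rect [338.5  82.7] [59.6 61.2] 49.0 rgb [ 89. 207.  95.]
top jar 0.68 [258. 246.] ztop 128.1 rect [459.1 243. ] [60.1 60.6] 6.2 rgb [249. 249. 235.]
top jar 0.45 [419. 276.] ztop 70.4 rect [ 420.4 -142.2] [21.1 24.1] 48.1 rgb [246. 241. 220.]
top jar 0.39 [432. 198.] ztop 100.4 rect [ 621.7 -170.8] [11.  11.5] 73.7 rgb [100.5  76.   59. ]
top beaker 0.97 [353. 196.] ztop 73.7 rect [603.4  25.9] [65.2 63. ] 2.4 rgb [212. 195. 157.]
top vial 0.65 [432. 227.] ztop 63.1 rect [ 544.8 -172.1] [22.3 24. ] 39.5 rgb [163.   73.5 170. ]
top vial 0.47 [420. 275.] ztop 70.4 rect [ 417.4 -141.5] [21.9 18.4] 79.7 rgb [249. 248. 235.]
top vial 0.44 [420. 320.] ztop 62.3 rect [ 314.8 -149.9] [22.7 25.3] 3.8 rgb [170.  81. 177.]
top holder_large 0.79 [348. 209.] ztop 26.2 rect [603.   30.7] [108.8 108.1] 24.5 rgb [184. 162. 150.]
top holder_large 0.57 [195. 237.] ztop 25.5 rect [481.9 413. ] [44.1 39.7] 66.7 rgb [244. 240. 230.]
top holder_large 0.24 [417. 272.] ztop 26.1 rect [ 425.7 -142.5] [93.5 94.4] 57.5 rgb [189. 167. 155.]
top h
[... 1314 characters left out ...]
rge 0.96 [315. 214.] ztop 21.0 rect [600.9  33.7] [110.4 113.9] 24.1 rgb [137. 126. 124.]
scene holder_medium 0.69 [426. 221.] ztop 21.5 rect [ 423.2 -139.3] [94.6 99.5] 57.3 rgb [151.  138.5 137. ]
scene holder_medium 0.57 [320. 193.] ztop 69.1 rect [601.   29.4] [65.1 67.6] 41.8 rgb [159. 143. 118.]
scene holder_small 0.97 [266. 296.] ztop 22.4 rect [459.6 250.4] [74.1 72.8] 4.0 rgb [116.  106.5 103. ]
scene dropper 0.89 [382. 160.] ztop 94.8 rect [ 619.2 -166.4] [10.9 10.4] 28.5 rgb [101.  82.  71.]
scene dish 0.98 [201. 245.] ztop 17.0 rect [638.3 288.3] [87.5 91.1] 80.2 rgb [242. 245. 239.]
scene counter 0.86 [182. 325.] ztop 21.3 rect [480.1 419.1] [42.9 44.6] 33.7 rgb [217. 204. 189.]
```

```bash
cat >> h.py <<'E'
from scipy.spatial.transform import Rotation as Ro
def plan(x,y,z,yaw,n=8):
    s=arm.state(); R0=Ro.from_euler("xyz",s["tcp_rot"]); R1=Ro.from_euler("xyz",[np.pi,0,yaw])
    dp=R0.inv().apply(np.array([x,y,z])-s["position"]); rv=(R0.inv()*R1).as_rotvec()
    rows=[np.r_[np.round(dp*k/n,1),np.round(rv*k/n,3)] for k in range(1,n+1)]
    print("t",round(s["time_s"],2),"pos",np.round(s["position"],1),"total",np.round(dp,1),np.round(rv,3))
    print("; ".join(" ".join("%g"%(q+0) for q in r) for r in rows))
E
python3 - <<'E'
from h import *
f=np.load("top0.npz"); W=f["W"].reshape(-1,3); d=f["d"].ravel()
for y0 in range(-250,350,100):
    m=(d>0)&(abs(W[:,1]-y0)<50)&(W[:,0]>670)&(W[:,2]>40)
    w=W[m]; i=w[:,0].argmin(); print(y0,w[i].round(), [ (z,w[(w[:,2]>z)][:,0].min().round()) for z in(60,150,250,400) if (w[:,2]>z).any()])
plan(422,-141,240,1.571)
E
```

```text
-250 [ 688. -272.   42.] [(60, np.float64(691.0)), (150, np.float64(691.0)), (250, np.float64(691.0)), (400, np.float64(869.0))]
-150 [ 701. -198.  359.] [(60, np.float64(701.0)), (150, np.float64(701.0)), (250, np.float64(701.0)), (400, np.float64(877.0))]
-50 [704. -38. 352.] [(60, np.float64(704.0)), (150, np.float64(704.0)), (250, np.float64(704.0)), (400, np.float64(779.0))]
50 [704.   6. 349.] [(60, np.float64(704.0)), (150, np.float64(704.0)), (250, np.float64(704.0)), (400, np.float64(725.0))]
150 [704. 139. 340.] [(60, np.float64(704.0)), (150, np.float64(704.0)), (250, np.float64(704.0)), (400, np.float64(725.0))]
250 [704. 241. 331.] [(60, np.float64(704.0)), (150, np.float64(704.0)), (250, np.float64(704.0)), (400, np.float64(726.0))]
t 1.1 pos [ 172.4 -522.3  242.3] total [ 356.5 -283.8    2.3] [ 0.     0.    -1.252]
44.6 -35.5 0.3 0 0 -0.157; 89.1 -71 0.6 0 0 -0.313; 133.7 -106.4 0.9 0 0 -0.47; 178.3 -141.9 1.1 0 0 -0.626; 222.8 -177.4 1.4 0 0 -0.783; 267.4 -212.9 1.7 0 0 -0.939; 312 -248.4 2 0 0 -1.096; 356.5 -283.8 2.3 0 0 -1.252
```

Call:
arm_command:
  rows: "44.6 -35.5 0.3 0 0 -0.157; 89.1 -71 0.6 0 0 -0.313; 133.7 -106.4 0.9 0 0 -0.47; 178.3 -141.9 1.1 0 0 -0.626; 222.8 -177.4 1.4 0 0 -0.783; 267.4 -212.9 1.7 0 0 -0.939; 312 -248.4 2 0 0 -1.096; 356.5 -283.8 2.3 0 0 -1.252"
  jaw: 1

```text
time_s: 2.1
position: [422.8, -139.6, 240.4]
tcp_rot: [3.14, 0.001, 1.576]
contact_force: [0.3, -1.5, 0.3]
opening: 85.7
gripper_force: 0.0
```

Call:
arm_command:
  rows: "0 0 0 0 0 0; 0 0 0 0 0 0"

```text
time_s: 2.35
position: [421.7, -141.6, 240.0]
tcp_rot: [-3.141, 0.001, 1.57]
contact_force: [-0.5, -0.2, -1.2]
opening: 85.7
gripper_force: 0.0
```

```bash
cat >> h.py <<'E'
def wrist_world():
    s=arm.state(); p,d=imaging.snapshot("wrist"); c=imaging.camera_info("wrist")
    v,u=np.mgrid[:480,:640]; a=(u-c["cx"])/c["fx"]; b=(v-c["cy"])/c["fy"]; th=np.hypot(a,b); k=np.tan(th)/np.maximum(th,1e-9)
    P=np.stack([a*k*d,b*k*d,d],-1); T=c["T_tool_cam"]; P=P@T[:3,:3].T+T[:3,3]
    return p,d,Ro.from_euler("xyz",s["tcp_rot"]).apply(P.reshape(-1,3)).reshape(P.shape)+s["position"]
def wmeas(names,W,d,p,cam="wrist"):
    for t in names:
        for r in models.regions_of(t,cam)[:3]:
            w=W[r["pixels"]&(d>0)]
            if r["score"]<.25 or len(w)<5: continue
            zt=np.percentile(w[:,2],95); top=w[abs(w[:,2]-zt)<5]; c,s,a=cv2.minAreaRect(top[:,:2].astype(np.float32))
            print(t,round(r["score"],2),np.round(r["centre"]),"z",round(zt,1),"rect",np.round(c,1),np.round(s,1),round(a,1),"rgb",np.median(p[r["pixels"]],0))
E
python3 - <<'E'
from h import *
p,d,W=wrist_world(); cv2.imwrite("pics/w1.png",p[:,:,::-1])
wmeas(["vial","holder_medium"],W,d,p)
s=arm.state();print(s["position"],s["tcp_rot"],s["qpos"].round(2))
E
```

```text
vial 0.84 [316. 210.] z 67.7 rect [ 419.6 -140.2] [25.1 24.6] 89.6 rgb [234. 236. 221.]
vial 0.84 [210. 218.] z 59.5 rect [ 314.4 -147.5] [25.3 24.6] 17.3 rgb [ 93.  48. 103.]
vial 0.64 [442. 243.] z 59.4 rect [ 543.2 -170. ] [24.6 25.8] 88.5 rgb [127.  58. 142.]
[ 421.24306496 -142.7207057   239.89793365] [-3.14109562e+00  5.97864859e-04  1.56709655e+00] [ 0.72  0.12 -0.47  1.77  0.06  1.27  0.23]
```

View pics/w1.png

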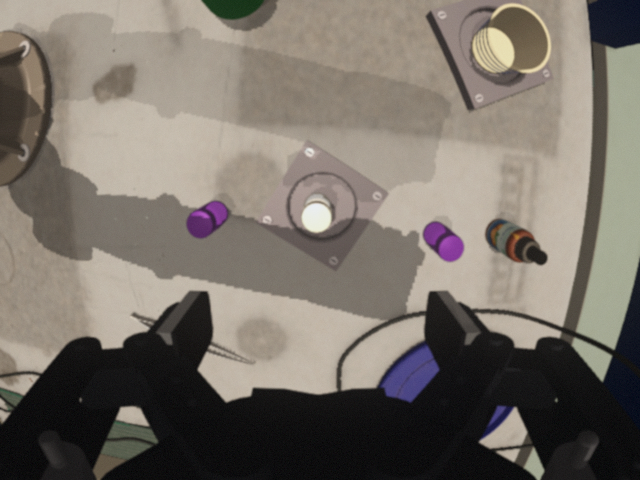

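The wrist view shows the white vial at (316,210), in the middle of the medium block. The purple vials are clear of it at (207,219) and (443,241).

```bash
cat >> h.py <<'E'
def block(W,d,cx,cy,r=75,lo=16,hi=28):
    m=(d>0)&(abs(W[...,2]-(lo+hi)/2)<(hi-lo)/2)&(np.hypot(W[...,0]-cx,W[...,1]-cy)<r)
    m=cv2.morphologyEx(m.astype(np.uint8),cv2.MORPH_OPEN,np.ones((3,3)))>0
    c,s,a=cv2.minAreaRect(W[m][:,:2].astype(np.float32)); print("block",np.round(c,1),np.round(s,1),round(a,1),"z",np.median(W[m][:,2]).round(1))
E
python3 - <<'E'
from h import *
p,d,W=wrist_world(); block(W,d,424,-141)
plan(419.7,-140.5,39,1.571)
E
```

```text
block [ 424.4 -140.1] [95.  94.7] 57.3 z 21.2
t 2.55 pos [ 421.3 -142.6  239.9] total [  2.2  -1.5 200.9] [-0.     0.    -0.004]
0.3 -0.2 25.1 0 0 0; 0.5 -0.4 50.2 0 0 -0.001; 0.8 -0.6 75.3 0 0 -0.001; 1.1 -0.8 100.5 0 0 -0.002; 1.4 -1 125.6 0 0 -0.002; 1.6 -1.2 150.7 0 0 -0.003; 1.9 -1.3 175.8 0 0 -0.003; 2.2 -1.5 200.9 0 0 -0.004
```

Call:
arm_command:
  rows: "0.5 -0.4 50 0 0 0; 1 -0.7 100 0 0 0; 1.5 -1 140 0 0 0; 2 -1.5 170 0 0 0; 2 -1.5 185 0 0 0; 2.2 -1.5 195 0 0 0; 2.2 -1.5 200 0 0 0; 2.2 -1.5 200 0 0 0"
  jaw: 0.7

```text
time_s: 3.55
position: [421.0, -139.1, 40.4]
tcp_rot: [3.141, 0.0, 1.571]
contact_force: [-1.1, 0.2, -0.8]
opening: 60.0
gripper_force: 0.0
```

Call:
arm_command:
  rows: "0 0 0 0 0 0; 0 0 0 0 0 0; 0 0 0 0 0 0; 0 0 0 0 0 0; 0 0 0 0 0 0; 0 0 0 0 0 0; 0 0 0 0 0 0; 0 0 0 0 0 0"
  jaw: 0

```text
time_s: 4.55
position: [421.0, -139.0, 40.7]
tcp_rot: [3.141, 0.001, 1.571]
contact_force: [-1.2, 0.2, 5.0]
opening: 24.9
gripper_force: 58.7
```

```bash
python3 - <<'E'
from h import *
s=arm.state();print(s["position"],s["tcp_rot"],s["opening"],s["gripper_force"])
plan(419.7,-140.5,130,1.571,4)
E
```

```text
[ 420.98064589 -138.99247007   40.66171774] [3.14062795e+00 6.27951005e-04 1.57089904e+00] 24.94204754534793 58.69182234280743
t 4.55 pos [ 421.  -139.    40.7] total [ -1.6  -1.2 -89.3] [ 0.001  0.001 -0.   ]
-0.4 -0.3 -22.3 0 0 0; -0.8 -0.6 -44.7 0 0 0; -1.2 -0.9 -67 0.001 0 0; -1.6 -1.2 -89.3 0.001 0.001 0
```

Call:
arm_command:
  rows: "0 0 -10 0 0 0; 0 0 -30 0 0 0; 0 0 -50 0 0 0; 15 2 -60 0 0 0; 45 7 -60 0 0 0; 85 13 -60 0 0 0; 125 20 -60 0 0 0; 165 26 -60 0 0 0"

```text
time_s: 5.55
position: [446.0, 28.6, 99.9]
tcp_rot: [-3.141, -0.0, 1.572]
contact_force: [1.4, 0.2, -0.7]
opening: 25.3
gripper_force: 58.8
```

Call:
arm_command:
  rows: "35 6 0 0 0 0; 62 10 0 0 0 0; 78 12 0 0 0 0; 85 13 0 0 0 0; 85 13 15 0 0 0; 85 13 35 0 0 0; 85 13 50 0 0 0; 85 13 56 0 0 0"

```text
time_s: 6.55
position: [458.4, 110.2, 42.4]
tcp_rot: [-3.139, 0.001, 1.57]
contact_force: [0.3, 0.0, -0.4]
opening: 24.7
gripper_force: 58.8
```

```bash
python3 - <<'E'
from h import *
s=arm.state();print(s["position"],s["tcp_rot"],s["opening"],s["gripper_force"],s["contact_force"])
p,d=imaging.snapshot("scene"); cv2.imwrite("pics/s2.png",cv2.resize(p[150:350,200:500,::-1],None,fx=2,fy=2))
E
```

```text
[458.35072824 110.1545233   42.42888082] [-3.13873474e+00  8.73029579e-04  1.56984432e+00] 24.725099403820376 58.84514627396129 [ 0.31682002  0.00399406 -0.42171628]
```

View pics/s2.png

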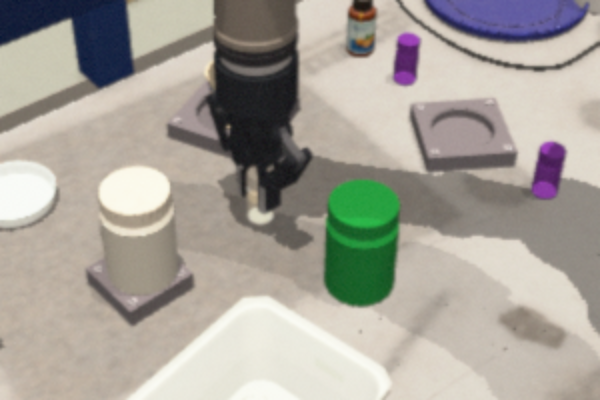

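The vial at (260,205) in the crop is held upright just above the bench. I'll lower it the rest of the way.

Call:
arm_command:
  rows: "0 0 2 0 0 0; 0 0 4 0 0 0; 0 0 6 0 0 0; 0 0 7 0 0 0; 0 0 7.5 0 0 0; 0 0 7.5 0 0 0"

```text
time_s: 7.35
position: [459.5, 111.1, 36.5]
tcp_rot: [-3.142, 0.0, 1.571]
contact_force: [0.6, -0.6, -0.3]
opening: 25.0
gripper_force: 58.8
```

Call:
arm_command:
  rows: "0 0 1.5 0 0 0; 0 0 3 0 0 0; 0 0 4 0 0 0; 0 0 4.2 0 0 0; 0 0 4.2 0 0 0"

```text
time_s: 7.98
position: [459.4, 111.2, 32.7]
tcp_rot: [-3.141, 0.0, 1.571]
contact_force: [-1.7, -0.9, 5.7]
opening: 25.0
gripper_force: 59.3
```

Call:
arm_command:
  rows: "0 0 0 0 0 0; 0 0 0 0 0 0; 0 0 0 0 0 0; 0 0 0 0 0 0; 0 0 -15 0 0 0; 0 0 -45 0 0 0; 0 0 -90 0 0 0; 0 0 -140 0 0 0"
  jaw: 0.7

```text
time_s: 8.98
position: [459.1, 111.2, 174.3]
tcp_rot: [-3.142, -0.0, 1.571]
contact_force: [0.7, -0.8, -0.8]
opening: 59.8
gripper_force: 0.0
```

Call:
arm_command:
  rows: "-8 10 -30 0 0 0; -25 40 -45 0 0 0; -50 75 -48 0 0 0; -70 110 -48 0 0 0; -80 130 -48 0 0 0; -84 141 -48 0 0 0; -84 141 -48 0 0 0; -84 141 -48 0 0 0"
  jaw: 1

```text
time_s: 9.98
position: [599.6, 28.4, 220.7]
tcp_rot: [-3.141, -0.001, 1.573]
contact_force: [-0.6, 0.3, 0.1]
opening: 85.6
gripper_force: 0.0
```

```bash
python3 - <<'E'
from h import *
p,d,W=wrist_world(); cv2.imwrite("pics/w3.png",p[:,:,::-1])
wmeas(["beaker","vial"],W,d,p); block(W,d,602,32,85)
p,d=imaging.snapshot("scene");W=world("scene",d);wmeas(["beaker","vial"],W,d,p,"scene")
plan(602.5,28,150,1.571,4)
E
```

```text
beaker 0.68 [321. 225.] z 71.4 rect [602.2  28.8] [65.8 65.6] 64.4 rgb [238. 236. 201.]
vial 0.79 [162. 129.] z 59.6 rect [459.4 109.2] [25.4 24.6] 10.5 rgb [235.  230.  212.5]
vial 0.74 [270. 383.] z 30.8 rect [ 545.5 -158.4] [ 4.5 18.4] 84.2 rgb [125.  51. 142.]
block [602.  33.] [109.3 109.3] 24.6 z 21.2
beaker 0.65 [318. 192.] z 68.5 rect [601.2  29.9] [65.6 65.9] 39.8 rgb [164. 147. 121.]
vial 0.78 [328. 252.] z 57.4 rect [455.7 110.5] [22.9 25.7] 19.8 rgb [183. 168. 148.]
vial 0.73 [403. 175.] z 57.7 rect [ 540.3 -167.4] [24.3 22.5] 58.4 rgb [104.5  55.  115.5]
vial 0.72 [474. 234.] z 58.0 rect [ 311.3 -145.7] [24.9 24.3] 84.5 rgb [ 96.  41. 109.]
t 10.28 pos [600.2  27.5 220.5] total [ 0.6  2.3 70.5] [0. 0. 0.]
0.1 0.6 17.6 0 0 0; 0.3 1.2 35.3 0 0 0; 0.4 1.8 52.9 0 0 0; 0.6 2.3 70.5 0 0 0
```

View pics/w3.png

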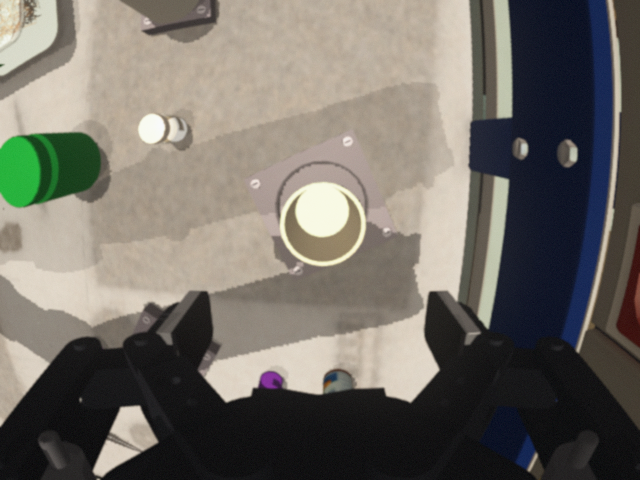

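The wrist view shows the beaker at (321,225) in the large block with clear space around it. The vial at (160,128) is standing upright on the bench.

Call:
arm_command:
  rows: "0.5 1 45 0 0 0; 1 1.5 90 0 0 0; 1 2 125 0 0 0; 1 2 150 0 0 0; 1 2 168 0 0 0; 1 2 180 0 0 0; 1 2 186 0 0 0; 1 2 186 0 0 0"
  jaw: 1

```text
time_s: 11.28
position: [602.7, 28.2, 34.5]
tcp_rot: [3.141, 0.0, 1.571]
contact_force: [1.0, 0.5, 0.0]
opening: 85.5
gripper_force: 0.0
```

Call:
arm_command:
  rows: "0 0 0 0 0 0; 0 0 0 0 0 0; 0 0 0 0 0 0; 0 0 0 0 0 0; 0 0 0 0 0 0; 0 0 0 0 0 0; 0 0 0 0 0 0; 0 0 0 0 0 0"
  jaw: 0

```text
time_s: 12.28
position: [603.3, 28.3, 35.9]
tcp_rot: [3.139, 0.0, 1.571]
contact_force: [-1.9, -0.7, 6.1]
opening: 63.9
gripper_force: 63.9
```

Call:
arm_command:
  rows: "0 0 -2 0 0 0; 0 0 -5 0 0 0; 0 0 -10 0 0 0; 0 0 -18 0 0 0; 0 0 -28 0 0 0; 0 0 -40 0 0 0; 0 0 -50 0 0 0; 0 0 -50 0 0 0"

```text
time_s: 13.28
position: [603.4, 28.3, 85.7]
tcp_rot: [3.139, -0.0, 1.571]
contact_force: [1.0, 0.5, -0.5]
opening: 63.4
gripper_force: 65.2
```

```bash
python3 - <<'E'
from h import *
p,d,W=wrist_world(); cv2.imwrite("pics/w4.png",p[:,:,::-1]); wmeas(["beaker"],W,d,p)
s=arm.state();print(s["position"],s["tcp_rot"],s["opening"])
E
```

```text
beaker 0.94 [317. 322.] z 120.8 rect [602.7  36. ] [66.2 52.6] 0.4 rgb [131. 115.  90.]
[602.3361113   28.07621726  84.27118363] [-3.14143936e+00  1.54724382e-04  1.57080741e+00] 63.996830654656705
```

View pics/w4.png

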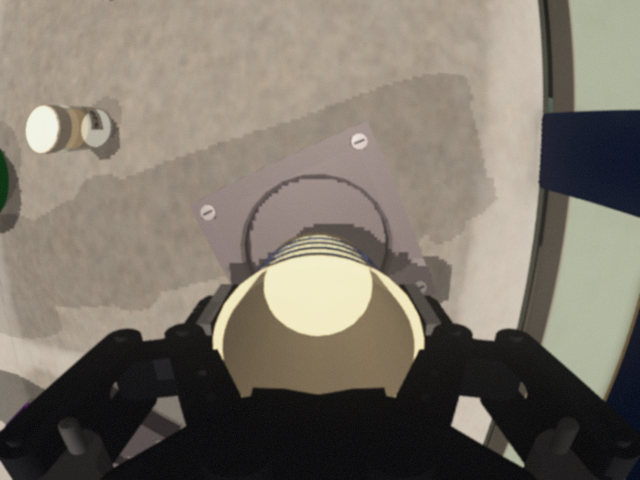

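The beaker is held upright at (317,322) and clear of the large block. Next I carry it to the medium block.

Call:
arm_command:
  rows: "-8 -9 0 0 0 0; -25 -27 0 0 0 0; -50 -53 0 0 0 0; -76 -80 0 0 0 0; -102 -108 0 0 0 0; -127 -135 0 0 0 0; -147 -155 0 0 0 0; -160 -169 0 0 0 0"

```text
time_s: 14.38
position: [430.9, -133.6, 83.8]
tcp_rot: [-3.139, 0.001, 1.568]
contact_force: [0.9, 0.6, -0.6]
opening: 63.8
gripper_force: 65.3
```

Call:
arm_command:
  rows: "-6 -6 0 0 0 0; -9 -9.5 0 0 0 0; -9 -9.5 0 0 0 0; -9 -9.5 0 0 0 0; -9 -9.5 0 0 0 0"

```text
time_s: 15.0
position: [424.5, -140.3, 84.3]
tcp_rot: [3.141, -0.0, 1.572]
contact_force: [-0.1, -1.2, -0.8]
opening: 63.7
gripper_force: 65.3
```

```bash
python3 - <<'E'
from h import *
P=np.mean([arm.state()["position"]]+[ (imaging.snapshot("wrist"),arm.state()["position"])[1] for _ in range(4)],0); print(P)
p,d,W=wrist_world(); cv2.imwrite("pics/w5.png",p[:,:,::-1]); block(W,d,424,-141); wmeas(["beaker"],W,d,p)
plan(424.4,-140.7,60,1.571,4)
E
```

```text
[ 424.27107292 -140.45558748   84.28305154]
block [ 424.3 -140.4] [94.8 94.5] 57.4 z 21.2
beaker 0.94 [316. 323.] z 119.4 rect [ 423.2 -132.6] [52.  66.7] 90.0 rgb [130. 114.  90.]
t 15.3 pos [ 424.  -140.7   84.3] total [ 0.   0.4 24.3] [-0. -0.  0.]
0 0.1 6.1 0 0 0; 0 0.2 12.1 0 0 0; 0 0.3 18.2 0 0 0; 0 0.4 24.3 0 0 0
```

Call:
arm_command:
  rows: "-0.3 0.5 10 0 0 0; -0.3 0.5 20 0 0 0; -0.3 0.5 30 0 0 0; -0.3 0.5 38 0 0 0; -0.3 0.5 43 0 0 0; -0.3 0.5 46 0 0 0; -0.3 0.5 48 0 0 0; -0.3 0.5 48 0 0 0"

```text
time_s: 16.3
position: [424.6, -141.2, 36.3]
tcp_rot: [3.141, 0.0, 1.571]
contact_force: [0.6, -0.6, -1.1]
opening: 63.9
gripper_force: 65.3
```

Call:
arm_command:
  rows: "0 0 1 0 0 0; 0 0 2 0 0 0; 0 0 2 0 0 0"

```text
time_s: 16.68
position: [424.7, -141.8, 35.8]
tcp_rot: [3.141, 0.002, 1.571]
contact_force: [-3.5, 0.5, 10.8]
opening: 63.4
gripper_force: 64.8
```

Call:
arm_command:
  rows: "0 0 0 0 0 0; 0 0 0 0 0 0; 0 0 0 0 0 0; 0 0 0 0 0 0; 0 0 -10 0 0 0; 0 0 -40 0 0 0; 0 0 -85 0 0 0; 0 0 -135 0 0 0"
  jaw: 1

```text
time_s: 17.68
position: [424.0, -140.9, 170.9]
tcp_rot: [-3.141, -0.0, 1.571]
contact_force: [0.7, -0.4, 0.6]
opening: 85.7
gripper_force: 0.0
```

Call:
arm_command:
  rows: "10 1 -40 0 0 0; 40 4 -75 0 0 0; 90 8 -91 0 0 0; 145 12 -91 0 0 0; 200 17 -91 0 0 0; 255 22 -91 0 0 0; 310 27 -91 0 0 0; 350 30 -91 0 0 0"

```text
time_s: 18.68
position: [453.9, 211.8, 261.1]
tcp_rot: [3.141, -0.001, 1.574]
contact_force: [0.5, -0.8, 1.3]
opening: 85.5
gripper_force: 0.0
```

Call:
arm_command:
  rows: "25 2 0 0 0 0; 35 3 0 0 0 0; 35 3 0 0 0 0; 35 3 0 0 0 0"

```text
time_s: 19.18
position: [457.9, 242.2, 260.3]
tcp_rot: [3.141, 0.001, 1.569]
contact_force: [-0.1, 0.3, 0.6]
opening: 85.5
gripper_force: 0.0
```

```bash
python3 - <<'E'
from h import *
p,d,W=wrist_world(); cv2.imwrite("pics/w6.png",p[:,:,::-1]); block(W,d,459,247,55); wmeas(["jar","vial"],W,d,p)
p,d=imaging.snapshot("scene");W=world("scene",d);cv2.imwrite("pics/s6.png",cv2.resize(p[120:320,240:540,::-1],None,fx=2,fy=2)); wmeas(["jar","beaker"],W,d,p,"scene")
plan(458,244,110,1.571,8)
E
```

```text
block [460.2 268.5] [72.6 35.8] 0.8 z 21.3
jar 0.67 [318. 219.] z 125.1 rect [457.6 245.9] [62.2 63.6] 1.5 rgb [233. 220. 190.]
vial 0.68 [319. 326.] z 59.3 rect [459.4 111.3] [24.7 23.9] 89.8 rgb [175. 159. 138.]
vial 0.28 [484. 165.] z 18.2 rect [642.2 286.6] [89.1 90.5] 77.6 rgb [229. 232. 229.]
jar 0.76 [265. 262.] z 122.7 rect [455.9 247.2] [59.4 62.9] 56.5 rgb [159. 149. 132.]
jar 0.63 [380. 271.] z 103.2 rect [335.3  86.9] [62.5 62.2] 84.2 rgb [29. 98. 44.]
beaker 0.64 [433. 200.] z 68.9 rect [ 422.9 -141. ] [65.5 68.2] 19.0 rgb [168.  150.5 125. ]
t 19.48 pos [457.6 243.2 260.3] total [  0.8   0.4 150.3] [ 0.     0.    -0.001]
0.1 0 18.8 0 0 0; 0.2 0.1 37.6 0 0 0; 0.3 0.1 56.4 0 0 0; 0.4 0.2 75.2 0 0 -0.001; 0.5 0.2 94 0 0 -0.001; 0.6 0.3 112.8 0 0 -0.001; 0.7 0.3 131.5 0 0 -0.001; 0.8 0.4 150.3 0 0 -0.001
```

View pics/w6.png

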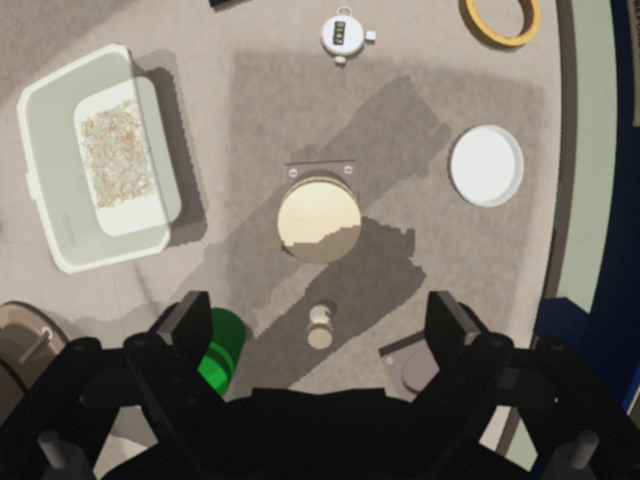

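View pics/s6.png

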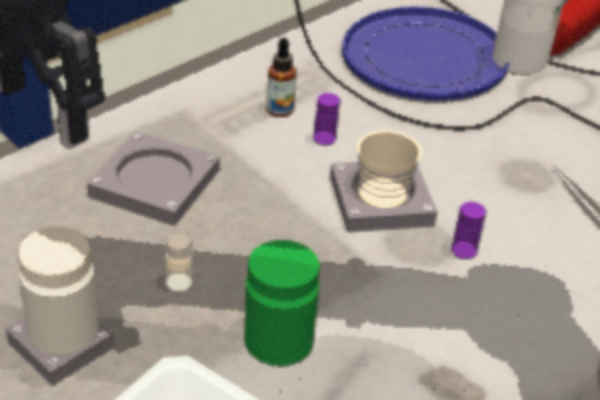

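The scene view shows the beaker at (388,170) sitting upright in the medium block. The wrist view shows the jar at (318,219), ready to be gripped.

Call:
arm_command:
  rows: "1 0 45 0 0 0; 2 0 90 0 0 0; 2.7 0 125 0 0 0; 2.7 0 148 0 0 0; 2.7 0 163 0 0 0; 2.7 0 172 0 0 0; 2.7 0 176 0 0 0; 2.7 0 176 0 0 0"
  jaw: 1

```text
time_s: 20.48
position: [457.8, 246.8, 84.7]
tcp_rot: [3.141, -0.0, 1.571]
contact_force: [-0.0, 1.2, -0.7]
opening: 85.0
gripper_force: 0.0
```

Call:
arm_command:
  rows: "0 0 0 0 0 0; 0 0 0 0 0 0; 0 0 0 0 0 0; 0 0 0 0 0 0; 0 0 0 0 0 0; 0 0 0 0 0 0; 0 0 0 0 0 0; 0 0 0 0 0 0"
  jaw: 0

```text
time_s: 21.48
position: [458.0, 247.2, 85.5]
tcp_rot: [3.14, -0.001, 1.571]
contact_force: [-0.5, -0.6, 6.1]
opening: 62.8
gripper_force: 65.4
```

Call:
arm_command:
  rows: "0 0 -2 0 0 0; 0 0 -5 0 0 0; 0 0 -10 0 0 0; 0 0 -18 0 0 0; 0 0 -28 0 0 0; 0 0 -40 0 0 0; 0 0 -45 0 0 0; 0 0 -45 0 0 0"

```text
time_s: 22.48
position: [457.8, 246.8, 129.9]
tcp_rot: [3.14, -0.0, 1.571]
contact_force: [0.2, -0.4, -0.2]
opening: 62.9
gripper_force: 65.6
```

```bash
python3 - <<'E'
from h import *
print(np.mean([ (imaging.snapshot("wrist"),arm.state()["position"])[1] for _ in range(4)],0), arm.state()["tcp_rot"])
p,d,W=wrist_world(); block(W,d,459,247,55); wmeas(["jar"],W,d,p)
p,d=imaging.snapshot("scene");W=world("scene",d);cv2.imwrite("pics/s7.png",cv2.resize(p[120:320,180:480,::-1],None,fx=2,fy=2))
E
```

```text
[457.2705471  246.35899871 129.05643269] [-3.14069166e+00  5.13391493e-04  1.57081953e+00]
block [460.6 264.6] [72.3 42.1] 3.1 z 21.2
```

View pics/s7.png

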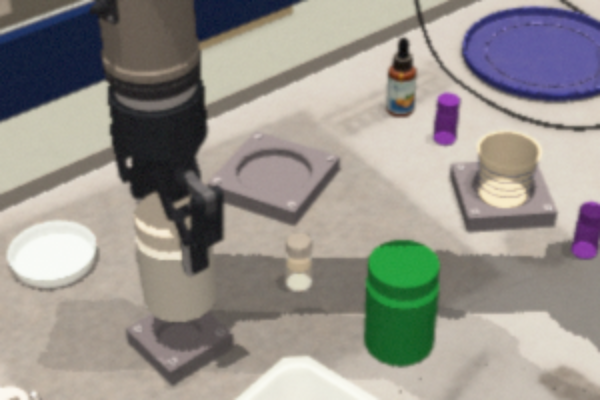

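The jar is held upright at (175,255), clear of the small block. Next I carry it to the large block.

Call:
arm_command:
  rows: "-8 5 0 0 0 0; -26 18 0 0 0 0; -56 38 0 0 0 0; -90 61 0 0 0 0; -124 84 0 0 0 0; -156 106 0 0 0 0; -182 124 0 0 0 0; -200 136 0 0 0 0"

```text
time_s: 23.82
position: [594.3, 43.7, 128.9]
tcp_rot: [-3.141, 0.001, 1.568]
contact_force: [0.1, 1.2, 0.1]
opening: 62.5
gripper_force: 65.7
```

Call:
arm_command:
  rows: "-8 5 0 0 0 0; -13 8.5 0 0 0 0; -13 8.5 0 0 0 0; -13 8.5 0 0 0 0; -13 8.5 0 0 0 0"

```text
time_s: 24.45
position: [601.6, 34.6, 129.4]
tcp_rot: [-3.141, -0.0, 1.572]
contact_force: [-0.2, 0.2, -1.5]
opening: 62.8
gripper_force: 65.7
```

```bash
python3 - <<'E'
from h import *
print(np.mean([ (imaging.snapshot("wrist"),arm.state()["position"])[1] for _ in range(4)],0), arm.state()["tcp_rot"])
p,d,W=wrist_world(); block(W,d,602,33,85)
p,d=imaging.snapshot("top");W=world("top",d)
c,s,a=0,0,0
m=(d>0)&(abs(W[...,2]-168)<12)&(np.hypot(W[...,0]-602,W[...,1]-33)<60);print(m.sum())
block(W,d,455,243,55)
E
```

```text
[601.78438372  34.03238747 129.37259149] [3.14157476e+00 7.19902078e-05 1.57127304e+00]
block [601.9  33.3] [108.9 108.7] 24.2 z 21.2
141
block [462.3 246.5] [71.6 71.9] 4.4 z 21.7
```

Call:
arm_command:
  rows: "-0.4 0 10 0 0 0; -0.4 0 20 0 0 0; -0.4 0 30 0 0 0; -0.4 0 40 0 0 0; -0.4 0 47 0 0 0; -0.4 0 51 0 0 0; -0.4 0 54 0 0 0; -0.4 0 55 0 0 0"

```text
time_s: 25.75
position: [602.0, 33.2, 74.3]
tcp_rot: [3.141, -0.0, 1.571]
contact_force: [-0.1, -0.5, -1.3]
opening: 63.1
gripper_force: 65.7
```

Call:
arm_command:
  rows: "0 0 1 0 0 0; 0 0 2 0 0 0; 0 0 2.2 0 0 0; 0 0 2.2 0 0 0"

```text
time_s: 26.25
position: [602.2, 33.3, 73.5]
tcp_rot: [3.141, 0.0, 1.571]
contact_force: [-2.5, -0.5, 5.5]
opening: 62.9
gripper_force: 66.7
```

Call:
arm_command:
  rows: "0 0 0 0 0 0; 0 0 0 0 0 0; 0 0 0 0 0 0; 0 0 0 0 0 0; 0 0 -12 0 0 0; 0 0 -45 0 0 0; 0 0 -90 0 0 0; 0 0 -130 0 0 0"
  jaw: 1

```text
time_s: 27.25
position: [602.2, 33.5, 204.7]
tcp_rot: [3.14, -0.0, 1.571]
contact_force: [0.6, 0.7, -0.4]
opening: 85.2
gripper_force: 0.0
```

Call:
arm_command:
  rows: "8 -10 -15 0 0 0; 30 -35 -28 0 0 0; 60 -70 -28 0 0 0; 90 -105 -28 0 0 0; 115 -130 -28 0 0 0; 127 -142 -28 0 0 0; 127 -142 -28 0 0 0; 127 -142 -28 0 0 0"

```text
time_s: 28.25
position: [461.1, 158.6, 229.8]
tcp_rot: [3.141, 0.001, 1.568]
contact_force: [0.6, 0.7, -0.2]
opening: 85.2
gripper_force: 0.0
```

```bash
python3 - <<'E'
from h import *
p,d,W=wrist_world(); block(W,d,460,249,55); wmeas(["vial","jar"],W,d,p)
p,d=imaging.snapshot("scene");W=world("scene",d);cv2.imwrite("pics/s8.png",cv2.resize(p[120:320,180:480,::-1],None,fx=2,fy=2)); wmeas(["jar","vial"],W,d,p,"scene"); block(W,d,460,249,55)
plan(459.4,110.5,140,1.571,4)
E
```

```text
block [461.  249.3] [72.5 72.5] 3.3 z 21.3
vial 0.8 [316. 265.] z 59.4 rect [458.2 110.5] [25.8 24.9] 7.2 rgb [191. 176. 154.]
jar 0.84 [467. 307.] z 76.6 rect [594.   44.2] [61.8  5. ] 36.3 rgb [110.  101.   88.5]
jar 0.59 [187. 282.] z 104.8 rect [325.9 100.6] [59.5 25.5] 39.6 rgb [33. 72. 36.]
jar 0.88 [311. 190.] z 110.2 rect [597.4  40.8] [61.6 49.2] 19.0 rgb [156. 147. 132.]
jar 0.58 [379. 270.] z 103.3 rect [335.2  87.2] [58.2 64.3] 49.3 rgb [29. 98. 44.]
vial 0.89 [326. 251.] z 57.4 rect [456.4 111.3] [23.3 25.7] 52.7 rgb [182.5 166.5 144.5]
vial 0.88 [474. 237.] z 57.5 rect [ 311.8 -145.8] [23.1 22.7] 25.4 rgb [121.   57.  130.5]
vial 0.79 [402. 176.] z 56.9 rect [ 542.5 -168.5] [22.6 25.9] 47.4 rgb [119.  58. 130.]
block [459.9 249.9] [75.2 74.8] 3.8 z 18.9
t 28.55 pos [460.4 159.6 229.9] total [-49.1  -0.9  89.9] [-0.    -0.    -0.001]
-12.3 -0.2 22.5 0 0 0; -24.6 -0.5 45 0 0 -0.001; -36.9 -0.7 67.4 0 0 -0.001; -49.1 -0.9 89.9 0 0 -0.001
```

View pics/s8.png

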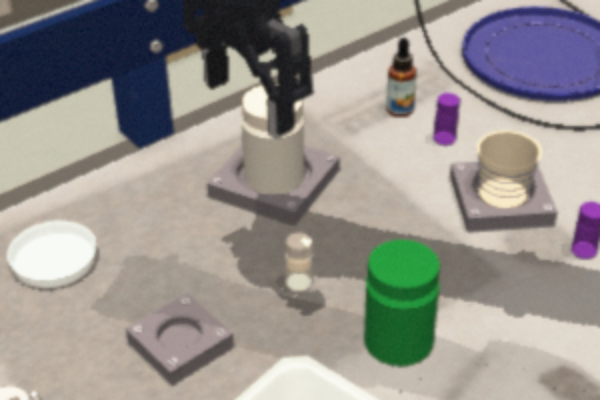

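The jar is upright in the large block at (272,150). The small block at (180,335) is empty, and the vial at (300,262) is ready to pick up.

Call:
arm_command:
  rows: "-12 -0.3 20 0 0 0; -35 -0.8 50 0 0 0; -46 -1.2 90 0 0 0; -49 -1.2 130 0 0 0; -49 -1.2 160 0 0 0; -49 -1.2 182 0 0 0; -49 -1.2 194 0 0 0; -49 -1.2 197 0 0 0"
  jaw: 0.7

```text
time_s: 29.55
position: [458.7, 111.1, 32.7]
tcp_rot: [-3.141, -0.0, 1.571]
contact_force: [-0.0, -0.6, 0.5]
opening: 59.5
gripper_force: 0.0
```

Call:
arm_command:
  rows: "0 0 0 0 0 0; 0 0 0 0 0 0; 0 0 0 0 0 0; 0 0 0 0 0 0; 0 0 0 0 0 0; 0 0 0 0 0 0; 0 0 0 0 0 0; 0 0 0 0 0 0"
  jaw: 0

```text
time_s: 30.55
position: [459.6, 111.4, 34.1]
tcp_rot: [3.14, -0.0, 1.571]
contact_force: [-0.7, -0.5, 6.5]
opening: 24.9
gripper_force: 58.8
```

Call:
arm_command:
  rows: "0 0 -5 0 0 0; 0 0 -20 0 0 0; 0 0 -40 0 0 0; 0 0 -50 0 0 0; 20 0 -50 0 0 0; 55 0.5 -50 0 0 0; 95 1 -50 0 0 0; 120 1 -50 0 0 0"

```text
time_s: 31.55
position: [459.4, 233.5, 83.5]
tcp_rot: [3.141, -0.001, 1.573]
contact_force: [-0.2, -0.4, -0.6]
opening: 25.3
gripper_force: 58.8
```

Call:
arm_command:
  rows: "10 0 0 0 0 0; 18 0 0 0 0 0; 18 0 0 0 0 0; 18 0 0 0 0 0; 18 0 0 0 0 0"

```text
time_s: 32.17
position: [460.0, 248.2, 83.0]
tcp_rot: [-3.142, 0.001, 1.569]
contact_force: [-0.3, 0.0, -0.4]
opening: 25.1
gripper_force: 58.8
```

```bash
python3 - <<'E'
from h import *
print(np.mean([ (imaging.snapshot("wrist"),arm.state()["position"])[1] for _ in range(4)],0), arm.state()["tcp_rot"])
p,d,W=wrist_world(); block(W,d,460,249,55); cv2.imwrite("pics/w9.png",p[:,:,::-1]); wmeas(["vial"],W,d,p)
E
```

```text
[459.89780143 248.59294788  83.06625027] [3.14153958e+00 1.99118511e-04 1.57032295e+00]
block [460.8 255.8] [72.5 59.4] 3.1 z 21.2
vial 0.97 [317. 321.] z 108.3 rect [459.2 247.4] [24.9 25.6] 2.8 rgb [166. 151. 130.]
```

View pics/w9.png

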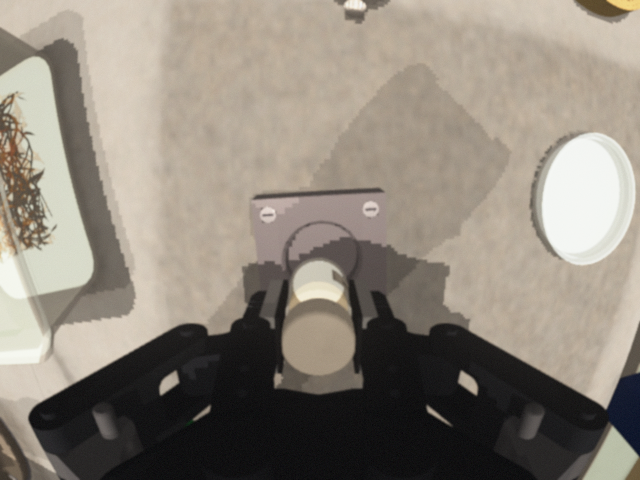

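The vial is held upright at (317,321) above the small pocket, about 2 mm short of its centre. I'll correct that while lowering.

Call:
arm_command:
  rows: "1.8 1.3 4 0 0 0; 1.8 1.3 14 0 0 0; 1.8 1.3 24 0 0 0; 1.8 1.3 31 0 0 0; 1.8 1.3 36 0 0 0; 1.8 1.3 39 0 0 0; 1.8 1.3 40 0 0 0; 1.8 1.3 40 0 0 0"

```text
time_s: 33.48
position: [461.2, 251.0, 43.2]
tcp_rot: [3.141, -0.0, 1.571]
contact_force: [0.6, -0.5, -0.3]
opening: 24.6
gripper_force: 58.8
```

Call:
arm_command:
  rows: "0 0 1 0 0 0; 0 0 2 0 0 0; 0 0 2.2 0 0 0; 0 0 2.2 0 0 0"

```text
time_s: 33.98
position: [461.3, 251.2, 42.1]
tcp_rot: [3.141, 0.0, 1.571]
contact_force: [-1.8, -0.5, 5.9]
opening: 24.9
gripper_force: 59.6
```

Call:
arm_command:
  rows: "0 0 0 0 0 0; 0 0 0 0 0 0; 0 0 0 0 0 0; 0 0 0 0 0 0; 0 0 -15 0 0 0; 0 0 -50 0 0 0; 0 0 -100 0 0 0; 0 0 -150 0 0 0"
  jaw: 0.7

```text
time_s: 34.98
position: [460.9, 251.2, 193.3]
tcp_rot: [3.141, -0.001, 1.571]
contact_force: [-0.2, 0.1, -0.4]
opening: 59.9
gripper_force: 0.0
```

Call:
arm_command:
  rows: "-20 -10 -20 0 0 0; -60 -30 -40 0 0 0; -110 -50 -60 0 0 0; -150 -60 -60 0 0 0; -150 -60 -60 0 0 0; -150 -60 -60 0 0 0"

```text
time_s: 35.72
position: [401.1, 101.9, 251.6]
tcp_rot: [3.14, -0.0, 1.572]
contact_force: [0.6, 1.0, 0.4]
opening: 59.7
gripper_force: 0.0
```

```bash
python3 - <<'E'
from h import *
p,d=imaging.snapshot("scene");W=world("scene",d);cv2.imwrite("pics/s10.png",p[:,:,::-1]); wmeas("jar beaker vial dropper dish counter".split(),W,d,p,"scene")
E
```

```text
jar 0.97 [313. 188.] z 110.8 rect [600.8  32.9] [60.9 64.3] 28.9 rgb [158. 149. 133.]
jar 0.86 [378. 270.] z 103.3 rect [335.8  86.4] [61.6 62.9] 13.6 rgb [29. 98. 44.]
beaker 0.88 [435. 202.] z 69.0 rect [ 424.2 -140.8] [66.7 67.7] 0.1 rgb [168. 151. 125.]
vial 0.79 [403. 175.] z 57.4 rect [ 540.7 -167.1] [23.1 24.5] 51.2 rgb [104.5  55.5 115.5]
vial 0.77 [268. 279.] z 65.5 rect [457.3 251.1] [23.9 24.5] 63.1 rgb [199. 182. 159.]
vial 0.61 [475. 234.] z 57.6 rect [ 312.6 -145.6] [23.5 25.6] 44.7 rgb [117.  56. 128.]
dropper 0.59 [381. 170.] z 44.0 rect [ 606.5 -161. ] [20.   6.3] 71.1 rgb [120.5 100.5  98.5]
dish 0.92 [203. 246.] z 16.6 rect [639.3 286.4] [87.  91.5] 64.0 rgb [247. 249. 244.]
counter 0.68 [184. 324.] z 21.1 rect [479.3 418.6] [42.5 42.3] 42.2 rgb [222. 211. 196.]
```

View pics/s10.png

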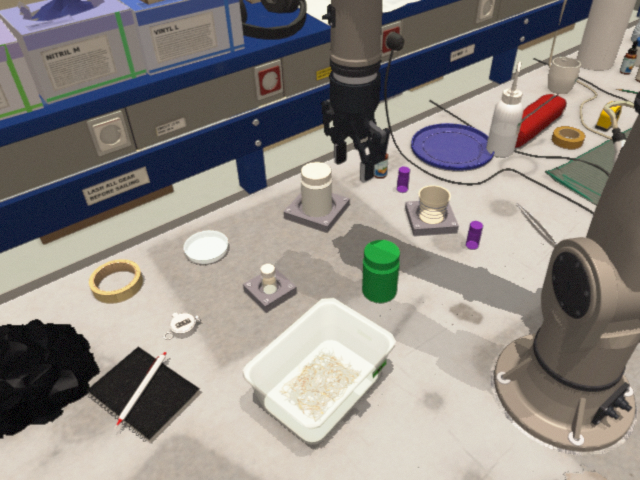

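The jar (317,190), beaker (433,203) and vial (268,278) all stand upright in the right pockets. The tops are at 111, 69 and 66 mm, which matches the pocket floors. The dish and counter haven't moved; the arm partly hides the dropper, but nothing went near it.

```bash
python3 -c "
from workcell import workorder
print(workorder.finish_job())"
```

```text
the job is handed in; nothing more can be done
None
```

The jar is in the large block, the beaker in the medium one and the vial in the small one, all upright on the pocket floors; the job was handed in at about 36 s with the bystanders left alone.

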